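Fill the socket rail in order of size

ROBOT

A 7-joint arm with a two-finger parallel gripper is mounted at the origin on the work surface. World frame = base frame: x ahead of the robot, y to its left, z up, the work surface at z = 0. Lengths are in m, angles in rad, forces in N, time in s.
With the tool pointing down it reaches from about 0.35 to 0.9 m from the base axis. Payload 8.1 kg.
Tool frame: the origin (TCP) lies midway between the tips of the shut fingers; the grasp point (between the pads) lies 19 mm behind it; z points along the fingers, y is the line along which they close (so a half turn about z gives the same grasp; the last joint's range is limited). The gripper opens to 92 mm and grips with 3 to 60 N. Pads are 19 mm wide; open, the fingers measure 130 mm over their backs; the gripper's body (75 mm by 190 mm) begins 47 mm behind the grasp point.
Start: joints at [-1.447, 0.434, 0.025, 1.573, -0.012, 1.134, -0.075], TCP at [0.141, 0.609, 0.227] pointing down, gripper open.
Joint ranges: [-2.62, 2.62], [-0.44, 2.09], [-1.27, 1.32], [0.08, 2.57], [-1.32, 4.46], [0.12, 2], [-2.74, 2.74]. Speed limits (rad/s): [2.22, 2.22, 3.01, 3.01, 3.14, 3.14, 3.14].

INTERFACE

Orientations are given as a rotation vector (axis times angle).
In Python, from cell import arm gives the robot as it stands.
- The arm moves only by the tool carry_out, never from a script. Its arguments are lists of equal length, an entry for each row: "claw": the finger opening in cm, from 0 to 9.18; "delta_pos": the shift along the tool's x, y, z in cm, a list of three; "angular": the turn, a rotation vector about the tool's x, y, z in rad, a list of three. In form: {"claw": [claw, ...], "delta_pos": [[dx, dy, dz], ...], "angular": [[ax, ay, az], ...]}. A call has 1 to 20 rows; each row shifts and turns the commanded pose from where the row before left it, along the tool's axes as they then stand; what a row does not reach is not made up. A row lasts 1/10 s, in which the tool goes at most 50 mm and 8.59 degrees, less where a joint would pass 70% of its speed; a pose out of reach is approached as far as the arm can. A call with a gripper value outside its range is refused whole. The fingers move at their own pace and stop on an object; "force" is the grip in N (left out, the last holds). Time passes only in rows, so rows that do not move let the fingers close. It gives the time, the measured TCP pose, the force, the opening and the grip force at its end, in the units of the state.
- arm.observe(): the state, without advancing time (a new reading comes with each control period).
- arm.get_image(name): name is "side" or "top"; returns a dict with "frame" (420x560x3 uint8, red, green, blue), "mtx" (3x3 intrinsics, pixels), "dist" ([k1, k2, p1, p2, k3] as OpenCV has them; the pictures are not rectified), "T" (4x4, takes a point from camera to world coordinates). Camera axes: x right, y down, z forward; pixel columns grow to the right and rows downward; lengths in m; the calibration is good to about 2 mm. A picture is of the moment at which its call begins. There is no depth.
- arm.sign_off(): hands the job in; it is judged then, once.
Trained networks look in a picture, given as the dict that the camera call returned (one of the last four; its "shot" number tells which), for a name from the list of things; names that differ only in an ending like _2 or _b are one class to them, and where a whole thing is asked for, a point or a joint stands for the part that bears it (a point fixed in the world has none). Each returns a list of dicts, best first, with "conf" (0 to 1); they miss things now and then, are a little off and sometimes report something else, mostly with a low value. They report only what shows in the picture. A call takes as long as a camera call.
- arm.look_for(label, picture): "centre" ([column, row] as shares, 0 to 1, of the picture: columns of its width, rows of its height, amid what is visible of it).
- arm.trace(label, picture): "region" (420x560 bool, what is visible of it) and "centre" ([column, row] as shares, 0 to 1, of the picture: columns of its width, rows of its height, amid what is visible of it).
- arm.place_of(label, picture): "centre" ([column, row] as shares, 0 to 1, of the picture: columns of its width, rows of its height: a listed point, or the origin of a listed thing).
The state is a dict: "clock": time; "joints": joint angles; "dq": joint speeds; "joint_efforts": joint torques, N m; "position": TCP position; "ee_rot": TCP orientation; "force": force on the tool from outside, world axes, zero at the start; "ft_torque": the same for the moment, N m; "width": opening from 0.0 (shut) to 1.0 (fully open); "gripper_force": force on a finger pad.
Only numpy, scipy, OpenCV 4.12 (cv2) and the standard library are available. Lean on these libraries where they do the work, as an engineer would, in place of code of your own. Each camera call takes 0.05 s, during which the arm holds its last target. There are 200 camera calls.

TASK

The largest impact socket, the one with the white band, already stands at one end of the socket rail. Stand the other four on the empty pins so that the row steps down in size from it, the next largest beside it and the smallest at the far end, each upright and sitting flat on the rail with its pin in the drive hole. Set them down gently rather than dropping them, and leave the largest socket and the jar standing where they are.

Things in the scene. Friction and masses are not known exactly. Their poses are not given: they have to be found in the camera images.
- socket_red: Loose impact socket with a red colour band round its top edge: round dark steel, 60 mm in diameter, 62 mm tall, standing upright on its drive end on the bench, 41 mm hexagon mouth open to the top. In its underside is a 19 mm square drive hole, 20 mm deep, which goes over a pin. Origin: centre of the underside; z up along its axis. About 0.72 kg.
- socket_yellow: Loose impact socket with a yellow colour band round its top edge: round dark steel, 53 mm in diameter, 58 mm tall, standing upright on its drive end on the bench, 36 mm hexagon mouth open to the top. In its underside is a 19 mm square drive hole, 20 mm deep, which goes over a pin. Origin: centre of the underside; z up along its axis. About 0.55 kg.
- socket_green: Loose impact socket with a green colour band round its top edge: round dark steel, 46 mm in diameter, 54 mm tall, standing upright on its drive end on the bench, 30 mm hexagon mouth open to the top. In its underside is a 19 mm square drive hole, 20 mm deep, which goes over a pin. Origin: centre of the underside; z up along its axis. About 0.4 kg.
- socket_blue: Loose impact socket with a blue colour band round its top edge: round dark steel, 38 mm in diameter, 50 mm tall, standing upright on its drive end on the bench, 24 mm hexagon mouth open to the top. In its underside is a 19 mm square drive hole, 20 mm deep, which goes over a pin. Origin: centre of the underside; z up along its axis. About 0.26 kg.
- socket_white: The largest socket, white band round its top edge, 66 mm in diameter, 66 mm tall, loose but already standing in its place at one end of the row (which end varies; in line with the four empty pins, 72 mm from the nearest). Origin: centre of its underside, at the rail's top face. Leave it where it is.
- pin_a: One of four alike empty orange pins (letters in no order), fixed in a straight row 72 mm apart on the socket rail: 16 mm tall, tapering from 9 to 4 mm thick, amid a flush orange disc 34 mm wide. The rail, a fixed grey bar, is 78 x 400 x 12 mm high, its black end caps 15 mm. Origin: foot of the pin, on the rail's top, 12 mm above the bench; y runs along the rail, x across, z up.
- pin_b: One of four alike empty orange pins (letters in no order), fixed in a straight row 72 mm apart on the socket rail: 16 mm tall, tapering from 9 to 4 mm thick, amid a flush orange disc 34 mm wide. The rail, a fixed grey bar, is 78 x 400 x 12 mm high, its black end caps 15 mm. Origin: foot of the pin, on the rail's top, 12 mm above the bench; y runs along the rail, x across, z up.
- pin_c: One of four alike empty orange pins (letters in no order), fixed in a straight row 72 mm apart on the socket rail: 16 mm tall, tapering from 9 to 4 mm thick, amid a flush orange disc 34 mm wide. The rail, a fixed grey bar, is 78 x 400 x 12 mm high, its black end caps 15 mm. Origin: foot of the pin, on the rail's top, 12 mm above the bench; y runs along the rail, x across, z up.
- pin_d: One of four alike empty orange pins (letters in no order), fixed in a straight row 72 mm apart on the socket rail: 16 mm tall, tapering from 9 to 4 mm thick, amid a flush orange disc 34 mm wide. The rail, a fixed grey bar, is 78 x 400 x 12 mm high, its black end caps 15 mm. Origin: foot of the pin, on the rail's top, 12 mm above the bench; y runs along the rail, x across, z up.
- jar: Closed pale, frosted jar of bolts with a white screw cap, 68 mm in diameter, 74 mm tall, loose on the bench among the sockets; origin at the centre of its underside. Leave it alone.

How it is judged:
At the end, for the whole second after the job is handed in: From the white socket along the row: red, yellow, green, blue, each within 9 mm of its pin, upright within 0.08 rad, underside 8 to 15 mm above the bench (seated), released, at rest; white socket within 15 mm and jar within 30 mm of their starts, both upright ((horizontal distance between socket_red and pin_a below 0.009 m or horizontal distance between socket_red and pin_b below 0.009 m or horizontal distance between socket_red and pin_c below 0.009 m or horizontal distance between socket_red and pin_d below 0.009 m) and horizontal distance between socket_red and socket_white between 0.047 and 0.097 m and height (world z) of socket_red between 0.008 and 0.015 m and angle between each of socket_red, socket_yellow, socket_green, socket_blue's own z axis and vertical below 0.08 rad and linear speed of each of socket_red, socket_yellow, socket_green, socket_blue below 0.02 m/s and (horizontal distance between socket_yellow and pin_a below 0.009 m or horizontal distance between socket_yellow and pin_b below 0.009 m or horizontal distance between socket_yellow and pin_c below 0.009 m or horizontal distance between socket_yellow and pin_d below 0.009 m) and horizontal distance between socket_yellow and socket_white between 0.119 and 0.169 m and height (world z) of socket_yellow between 0.008 and 0.015 m and (horizontal distance between socket_green and pin_a below 0.009 m or horizontal distance between socket_green and pin_b below 0.009 m or horizontal distance between socket_green and pin_c below 0.009 m or horizontal distance between socket_green and pin_d below 0.009 m) and horizontal distance between socket_green and socket_white between 0.191 and 0.241 m and height (world z) of socket_green between 0.008 and 0.015 m and (horizontal distance between socket_blue and pin_a below 0.009 m or horizontal distance between socket_blue and pin_b below 0.009 m or horizontal distance between socket_blue and pin_c below 0.009 m or horizontal distance between socket_blue and pin_d below 0.009 m) and horizontal distance between socket_blue and socket_white between 0.263 and 0.313 m and height (world z) of socket_blue between 0.008 and 0.015 m and distance of socket_white from where it was at the start of the episode below 0.015 m and angle between socket_white's own z axis and vertical below 0.1 rad and distance of jar from where it was at the start of the episode below 0.03 m and angle between jar's own z axis and vertical below 0.15 rad); the robot touches nothing.
It fails at once if the largest socket, already in place, is shifted more than 15 mm or tipped (distance of socket_white from where it was at the start of the episode above 0.015 m or angle between socket_white's own z axis and vertical above 0.3 rad).
It fails at once if the jar is moved more than 30 mm or tipped (distance of jar from where it was at the start of the episode above 0.03 m or angle between jar's own z axis and vertical above 0.3 rad).
It fails at once if a socket is dropped (falls faster than 0.8 m/s, from some 35 mm, with no finger on it) ((linear speed of socket_red above 0.8 m/s and contact force between socket_red and the fingers below 0.1 N) or (linear speed of socket_yellow above 0.8 m/s and contact force between socket_yellow and the fingers below 0.1 N) or (linear speed of socket_green above 0.8 m/s and contact force between socket_green and the fingers below 0.1 N) or (linear speed of socket_blue above 0.8 m/s and contact force between socket_blue and the fingers below 0.1 N)).
It also fails if it takes over 112 s, if anything falls off the work surface, if the arm or the gripper's body presses on something with over 40 N, if the wrist force passes 120 N, or if a joint passes its speed limit or range.

## Working session

There is one attempt and no reset: what is moved stays moved. The work goes in short steps, Python scripts to look and compute and a tool call to move; the robot and the scene stay as the last step left them, time stands still between calls to the robot, and variables do not carry over. Pictures are saved under pics/ and viewed, at most 14 in all, crops included, and the job is handed in when it is done.

Besides the shell and the picture viewer there is one more tool, called after "Request:" as name(argument=value, ...) on one line, values as JSON. carry_out: Moves the arm, as the interface text tells. Its arguments: {"type":"object","properties":{"claw":{"type":"array","items":{"type":"number"}},"delta_pos":{"type":"array","items":{"type":"array","items":{"type":"number"}}},"angular":{"type":"array","items":{"type":"array","items":{"type":"number"}}},"force":{"type":"number"}},"required":["claw","delta_pos","angular"]}

```bash
mkdir -p pics; cat > h.py <<'E'
import numpy as np, cv2
from cell import arm
def ray(p,c):
    px=np.array([[[c[0]*560,c[1]*420]]],float)
    u=cv2.undistortPoints(px,p["mtx"],p["dist"])[0,0]
    T=np.array(p["T"]); d=T[:3,:3]@np.array([u[0],u[1],1]); return T[:3,3],d
def at(p,c,z):
    o,d=ray(p,c); return o+d*(z-o[2])/d[2]
def snap(n):
    p=arm.get_image(n); p["mtx"]=np.array(p["mtx"],float); p["dist"]=np.array(p["dist"],float); return p
def save(p,f): cv2.imwrite("pics/"+f,p["frame"][:,:,::-1])
E
python3 - <<'E'
from h import *
np.set_printoptions(precision=4,suppress=True)
s=arm.observe(); print({k:s[k] for k in("clock","position","ee_rot","width","force")})
for n in("top","side"):
    p=snap(n); save(p,n+"0.png"); print(n,p["T"][:3,3],p["T"][:3,2])
    for l,z in [("socket_red",0),("socket_yellow",0),("socket_green",0),("socket_blue",0),("socket_white",.012),("jar",0),("pin_a",.012)]:
        for r in arm.place_of(l,p)[:5]:
            c=r["centre"]; print(l,round(r["conf"],2),np.round([c[0]*560,c[1]*420]),at(p,c,z)[:2])
E
```

```text
{'clock': 0.0, 'position': array([0.1405, 0.6085, 0.226 ]), 'ee_rot': array([-0.3556, -3.1213,  0.0024]), 'width': 0.9980685479154822, 'force': array([-0.505 , -0.0293,  0.8214])}
top [0.5332 0.0149 0.9477] [ 0.0242 -0.0121 -0.9996]
socket_red 0.55 [286. 157.] [ 0.6467 -0.0174]
socket_yellow 0.93 [207. 159.] [0.6433 0.1386]
socket_green 0.68 [410. 175.] [ 0.6115 -0.2642]
socket_blue 0.67 [412. 174.] [ 0.6139 -0.2679]
socket_blue 0.51 [241. 255.] [0.4542 0.0704]
socket_white 0.7 [353. 240.] [ 0.4836 -0.1488]
jar 0.62 [142. 167.] [0.6265 0.2663]
pin_a 0.75 [243. 253.] [0.4581 0.0663]
pin_a 0.72 [317. 242.] [ 0.4792 -0.0773]
pin_a 0.65 [279. 249.] [ 0.4672 -0.0034]
pin_a 0.49 [207. 259.] [0.4475 0.1356]
pin_a 0.19 [140. 166.] [0.6276 0.2666]
side [0.5034 0.4968 0.5474] [ 0.1076 -0.6917 -0.7141]
socket_red 0.72 [249. 212.] [ 0.651  -0.0213]
socket_yellow 0.92 [239. 280.] [0.637  0.1384]
socket_green 0.83 [271. 180.] [ 0.6245 -0.1216]
socket_blue 0.76 [283. 137.] [ 0.62   -0.2797]
socket_white 0.79 [333. 173.] [ 0.4951 -0.145 ]
jar 0.65 [220. 348.] [0.6394 0.2582]
pin_a 0.79 [353. 290.] [0.449  0.1414]
pin_a 0.79 [347. 255.] [0.4595 0.0716]
pin_a 0.69 [340. 223.] [ 0.4745 -0.0022]
pin_a 0.48 [341. 196.] [ 0.4745 -0.0752]
pin_a 0.24 [223. 349.] [0.6312 0.2644]
```

View pics/top0.png

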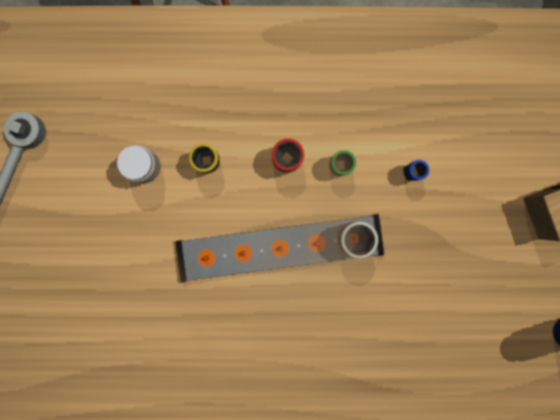

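View pics/side0.png

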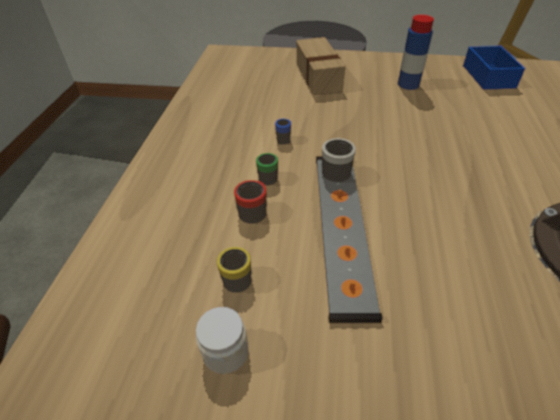

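The top view shows red at (288,155), yellow (204,158), green (343,162), blue (418,170) and the jar at (136,163). The pins are at (207,258), (243,253), (280,247) and (317,242), and white is at (359,239), the right-hand end (y<0). The side view agrees, except that place_of missed green in the top view. I'll refine the positions with silhouettes.

```bash
cat >> h.py <<'E'
from scipy.optimize import minimize
DIM=dict(socket_red=(.060,.062),socket_yellow=(.053,.058),socket_green=(.046,.054),socket_blue=(.038,.050),socket_white=(.066,.066),jar=(.068,.074))
def proj(p,P):
    T=np.array(p["T"]); R=T[:3,:3].T
    return cv2.projectPoints(P.astype(float),cv2.Rodrigues(R)[0],-R@T[:3,3],p["mtx"],p["dist"])[0][:,0]
def sil(p,x,y,z,d,h,S=8):
    a=np.linspace(0,2*np.pi,48,endpoint=False); c=np.c_[x+d/2*np.cos(a),y+d/2*np.sin(a),0*a+z]
    q=proj(p,np.r_[c,c+[0,0,h]]); m=np.zeros((420,560),np.uint8)
    cv2.fillConvexPoly(m,np.round(cv2.convexHull(q.astype(np.float32))*2**S).astype(np.int32),255,cv2.LINE_AA,S); return m/255.
def fit(l,views,x0,z):
    d,h=DIM[l]; out=[]
    def cost(v,ms):
        e=0
        for p,m in ms: s=sil(p,v[0],v[1],z,d,h); e+=1-np.minimum(s,m).sum()/np.maximum(s,m).sum()
        return e/len(ms)
    ms=[]
    for p in views:
        best=None
        for r in arm.trace(l,p):
            m=np.array(r["region"],float); c=cost(x0,[(p,m)])
            if best is None or c<best[0]: best=(c,m)
        if best and best[0]<.85: ms.append((p,best[1]))
    res=[]
    for sub in [ms]+[[m] for m in ms]:
        r=minimize(cost,x0,args=(sub,),method="Nelder-Mead",options=dict(initial_simplex=[x0,[x0[0]+.01,x0[1]],[x0[0],x0[1]+.01]],xatol=1e-4))
        res.append((r.x,round(r.fun,2)))
    return res
def discs(p,z=.012):
    hsv=cv2.cvtColor(np.ascontiguousarray(p["frame"]),cv2.COLOR_RGB2HSV)
    m=cv2.inRange(hsv,(5,200,120),(14,255,255)); n,_,st,ce=cv2.connectedComponentsWithStats(m)
    return [(int(st[i,4]),at(p,((ce[i,0]+.5)/560,(ce[i,1]+.5)/420),z)[:2]) for i in range(1,n) if st[i,4]>60]
E
python3 - <<'E'
from h import *
np.set_printoptions(precision=4,suppress=True)
t=snap("top"); s=snap("side")
for l,x0,z in [("socket_red",(.645,-.02),0),("socket_yellow",(.64,.138),0),("socket_green",(.625,-.122),0),("socket_blue",(.615,-.275),0),("socket_white",(.485,-.147),.012),("jar",(.632,.262),0)]:
    print(l,*fit(l,[t,s],x0,z))
print(discs(t));print(discs(s))
o=arm.observe(); print(cv2.Rodrigues(np.array(o["ee_rot"]))[0])
E
```

```text
socket_red (array([ 0.6454, -0.02  ]), np.float64(0.15)) (array([ 0.6459, -0.0201]), np.float64(0.19)) (array([ 0.6453, -0.0223]), np.float64(0.11))
socket_yellow (array([0.6416, 0.1352]), np.float64(0.13)) (array([0.6416, 0.1352]), np.float64(0.13))
socket_green (array([ 0.6303, -0.1283]), np.float64(0.21)) (array([ 0.6303, -0.1283]), np.float64(0.21))
socket_blue (array([ 0.6181, -0.2666]), np.float64(0.15)) (array([ 0.6187, -0.2669]), np.float64(0.14)) (array([ 0.6178, -0.2689]), np.float64(0.16))
socket_white (array([ 0.4873, -0.15  ]), np.float64(0.11)) (array([ 0.4882, -0.1486]), np.float64(0.09)) (array([ 0.4872, -0.151 ]), np.float64(0.12))
jar (array([0.6297, 0.2604]), np.float64(0.16)) (array([0.6277, 0.2585]), np.float64(0.17)) (array([0.6303, 0.2599]), np.float64(0.16))
[(157, array([0.4586, 0.0657])), (171, array([0.4492, 0.1366]))]
[]
[[-0.9744  0.225  -0.    ]
 [ 0.225   0.9744  0.    ]
 [ 0.     -0.     -1.    ]]
```

Request:
carry_out(claw=[9,9,9,9,9,9,9,9,9,9,9,9,9,9,9,9,9,9,9,9], delta_pos=[[-3.17,-2.5,0],[-3.17,-2.5,0],[-3.17,-2.5,0],[-3.17,-2.5,0],[-3.17,-2.5,0],[-3.17,-2.5,0],[-3.17,-2.5,0],[-3.17,-2.5,0],[-3.17,-2.5,0],[-3.17,-2.5,0],[-3.17,-2.5,0],[-3.17,-2.5,0],[-3.17,-2.5,0],[-3.17,-2.5,0],[-3.17,-2.5,0],[-3.17,-2.5,0],[-3.17,-2.5,0],[-3.17,-2.5,0],[-3.17,-2.5,0],[-3.17,-2.5,0]], angular=[[0,0,0],[0,0,0],[0,0,0],[0,0,0],[0,0,0],[0,0,0],[0,0,0],[0,0,0],[0,0,0],[0,0,0],[0,0,0],[0,0,0],[0,0,0],[0,0,0],[0,0,0],[0,0,0],[0,0,0],[0,0,0],[0,0,0],[0,0,0]], force=35)

```text
clock: 3.5
position: [0.6468, -0.0221, 0.2268]
ee_rot: [0.355, 3.121, 0.0]
force: [0.4, 0.6, -0.9]
width: 0.98
gripper_force: 0.0
```

Request:
carry_out(claw=[9,9,9,9,9,9,9,9,9,9,9,9], delta_pos=[[0,0,0],[0,0,0],[0,0,0],[0,0,0],[0,0,0],[0,0,0],[0,0,0],[0,0,0],[0,0,0],[0,0,0],[0,0,0],[0,0,0]], angular=[[0,0,0.1],[0,0,0.135],[0,0,0.135],[0,0,0.135],[0,0,0.135],[0,0,0.135],[0,0,0.135],[0,0,0.135],[0,0,0.1],[0,0,0.066],[0,0,0],[0,0,0]])

```text
clock: 4.7
position: [0.6458, -0.0206, 0.2267]
ee_rot: [-2.066, -2.366, 0.0]
force: [-0.9, -0.5, 0.4]
width: 0.983
gripper_force: 0.0
```

```bash
cat >> h.py <<'E'
def go(x,y,z):
    o=arm.observe(); R=cv2.Rodrigues(np.array(o["ee_rot"]))[0]
    print(round(o["clock"],1),"pos",np.round(o["position"],4),"yaw of y deg",round(np.degrees(np.arctan2(R[1,1],R[0,1])),1),"tool z",np.round(R[:,2],3),"w",round(o["width"]*9.18,2),"gf",o["gripper_force"],"F",np.round(o["force"],1))
    print("delta cm",np.round(100*R.T@(np.array([x,y,z])-o["position"]),2))
E
python3 -c "
from h import *
go(.6455,-.0205,.016)"
```

```text
4.7 pos [ 0.6458 -0.0206  0.2267] yaw of y deg 7.7 tool z [-0. -0. -1.] w 9.03 gf 0.0 F [-0.9 -0.5  0.4]
delta cm [ 2.000e-02 -3.000e-02  2.107e+01]
```

Request:
carry_out(claw=[9,9,9,9,9,9,9,9,9,5.4,5.4,5.4,5.4,5.4,5.4,5.4,5.4,5.4], delta_pos=[[0,0,3],[0,0,4],[0,0,4],[0,0,4],[0,0,3],[0,0,2],[0,0,1],[0,0,0],[0,0,0],[0,0,0],[0,0,0],[0,0,0],[0,0,0],[0,0,0],[0,0,0],[0,0,0],[0,0,0],[0,0,0]], angular=[[0,0,0],[0,0,0],[0,0,0],[0,0,0],[0,0,0],[0,0,0],[0,0,0],[0,0,0],[0,0,0],[0,0,0],[0,0,0],[0,0,0],[0,0,0],[0,0,0],[0,0,0],[0,0,0],[0,0,0],[0,0,0]])

```text
clock: 6.5
position: [0.6461, -0.0207, 0.0171]
ee_rot: [2.069, 2.364, 0.001]
force: [0.1, 1.0, 5.7]
width: 0.644
gripper_force: 35.0
```

```bash
python3 -c "
from h import *
p=snap('side');save(p,'s1.png');go(.478,-.0775,.2)"
```

```text
6.5 pos [ 0.6461 -0.0207  0.017 ] yaw of y deg 7.6 tool z [ 0.001  0.    -1.   ] w 5.9 gf 35.000561245396966 F [-0.3  0.9  4.2]
delta cm [ -3.4 -17.4 -18.3]
```

View pics/s1.png

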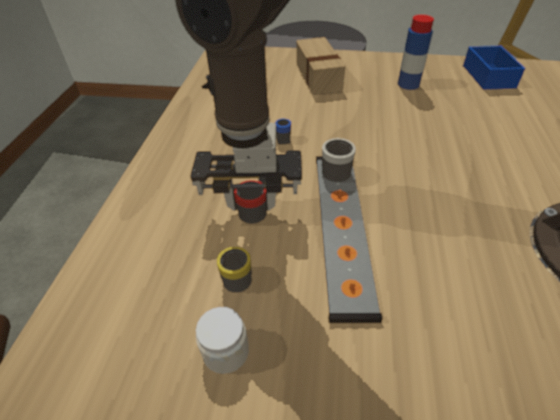

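The fingers hold red by its sides, at about (250,202), and the opening of 5.9 cm matches its 60 mm diameter. Next I'll lift it and carry it over to the pin beside white.

Request:
carry_out(claw=[5.4,5.4,5.4,5.4,5.4,5.4,5.4,5.4,5.4,5.4,5.4,5.4,5.4,5.4,5.4,5.4], delta_pos=[[0,0,-1],[0,0,-2],[0,0,-3],[0,0,-3],[0,0,-1],[-0.4,-2,0],[-0.6,-3,0],[-0.6,-3,0],[-0.6,-3,0],[-0.6,-3,0],[-0.4,-2.2,0],[-0.2,-1.2,0],[0,0,2],[0,0,3],[0,0,1],[0,0,0]], angular=[[0,0,0],[0,0,0],[0,0,0],[0,0,0],[0,0,0],[0,0,0],[0,0,0],[0,0,0],[0,0,0],[0,0,0],[0,0,0],[0,0,0],[0,0,0],[0,0,0],[0,0,0],[0,0,0]])

```text
clock: 8.15
position: [0.4769, -0.0774, 0.0554]
ee_rot: [-2.067, -2.362, 0.004]
force: [-0.1, -0.1, -5.6]
width: 0.644
gripper_force: 35.0
```

```bash
python3 -c "
from h import *
p=snap('side');save(p,'s2.png');go(.478,-.0775,.029);o=arm.observe()
print(fit('socket_red',[p],(.478,-.0775),o['position'][2]-.017))"
```

```text
8.2 pos [ 0.4777 -0.0776  0.0565] yaw of y deg 7.6 tool z [-0.002 -0.    -1.   ] w 5.88 gf 34.99881769166677 F [ 0.5  0.  -5.8]
delta cm [0.01 0.03 2.75]
[(array([ 0.47528006, -0.07878818]), np.float64(0.24)), (array([ 0.47528006, -0.07878818]), np.float64(0.24))]
```

View pics/s2.png

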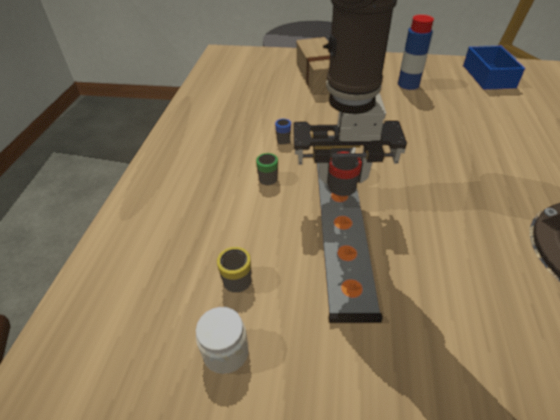

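Red (345,172) hangs level over the pin nearest white. I'll lower it slowly.

Request:
carry_out(claw=[5.4,5.4,5.4,5.4,5.4,5.4,5.4,5.4], delta_pos=[[0,0,0.5],[0,0,0.5],[0,0,0.5],[0,0,0.5],[0,0,0.4],[0,0,0.3],[0,0,0],[0,0,0]], angular=[[0,0,0],[0,0,0],[0,0,0],[0,0,0],[0,0,0],[0,0,0],[0,0,0],[0,0,0]])

```text
clock: 9.05
position: [0.4779, -0.0776, 0.0297]
ee_rot: [-2.069, -2.364, 0.0]
force: [-0.4, 0.2, -6.0]
width: 0.638
gripper_force: 35.0
```

Request:
carry_out(claw=[7,9,9,9,9,9,9,9,9,9,9,9,9,9,9,9,9,9], delta_pos=[[0,0,0],[0,0,0],[0,0,0],[0,0,-1],[0,0,-3],[0,0,-4],[0,0,-3],[1.5,1.5,0],[2.5,2.5,0],[2.7,2.7,0],[2.7,2.7,0],[2.7,2.7,0],[2.7,2.7,0],[2,2,0],[1.3,1.4,0],[0.8,0.8,0],[0,0,0],[0,0,0]], angular=[[0,0,0],[0,0,0],[0,0,0],[0,0,0],[0,0,0],[0,0,0],[0,0,0],[0,0,0],[0,0,0],[0,0,0],[0,0,0],[0,0,0],[0,0,0],[0,0,0],[0,0,0],[0,0,0],[0,0,0],[0,0,0]])

```text
clock: 10.85
position: [0.6407, 0.1338, 0.14]
ee_rot: [2.07, 2.363, -0.001]
force: [-0.6, -0.5, 0.0]
width: 0.98
gripper_force: 0.0
```

```bash
python3 -c "
from h import *
p=snap('side');save(p,'s3.png');go(.641,.136,.016)
t=snap('top')
print(fit('socket_yellow',[p],(.641,.136),0), fit('socket_green',[p,t],(.628,-.126),0),fit('socket_red',[t,p],(.478,-.0775),.012),fit('socket_white',[t,p],(.487,-.15),.012),discs(t))"
```

```text
10.9 pos [0.6406 0.1334 0.1401] yaw of y deg 7.5 tool z [-0.    -0.001 -1.   ] w 9.0 gf 0.0 F [ 0.3 -0.2  0.5]
delta cm [ 0.26  0.08 12.41]
[(array([0.64010509, 0.13645969]), np.float64(0.1)), (array([0.64010509, 0.13645969]), np.float64(0.1))] [(array([ 0.63253909, -0.12442909]), np.float64(0.21)), (array([ 0.63253909, -0.12442909]), np.float64(0.21))] [(array([ 0.47599192, -0.07697381]), np.float64(0.11)), (array([ 0.4758118 , -0.07689006]), np.float64(0.12)), (array([ 0.47637624, -0.0787327 ]), np.float64(0.09))] [(array([ 0.48779047, -0.15002363]), np.float64(0.26)), (array([ 0.4882142 , -0.14877655]), np.float64(0.09)), (array([ 0.4873685 , -0.15966972]), np.float64(0.42))] [(149, array([0.45846063, 0.06612749])), (167, array([0.44897808, 0.13632758]))]
```

View pics/s3.png

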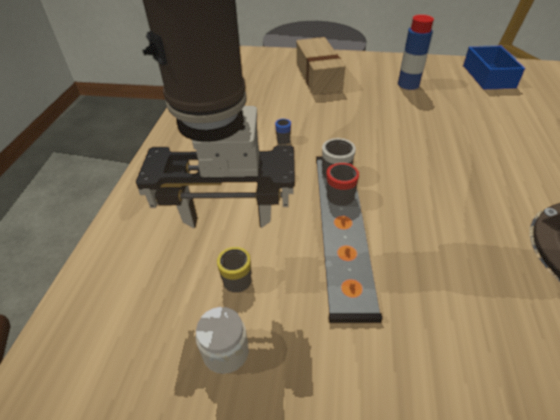

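Red stands upright beside white at (342,183). Yellow (235,268) measures (0.640, 0.136), well clear of the jar. I'll go down on it.

Request:
carry_out(claw=[9,9,9,9,9,9,9,4.8,4.8,4.8,4.8,4.8,4.8,4.8,4.8,4.8,4.8], delta_pos=[[0.27,0.05,2],[0,0,4],[0,0,3],[0,0,2.4],[0,0,1],[0,0,0],[0,0,0],[0,0,0],[0,0,0],[0,0,0],[0,0,0],[0,0,0],[0,0,0],[0,0,0],[0,0,0],[0,0,0],[0,0,0]], angular=[[0,0,0],[0,0,0],[0,0,0],[0,0,0],[0,0,0],[0,0,0],[0,0,0],[0,0,0],[0,0,0],[0,0,0],[0,0,0],[0,0,0],[0,0,0],[0,0,0],[0,0,0],[0,0,0],[0,0,0]])

```text
clock: 13.0
position: [0.6413, 0.1377, 0.0159]
ee_rot: [-2.069, -2.364, -0.0]
force: [-1.4, 0.2, 4.7]
width: 0.58
gripper_force: 35.0
```

```bash
python3 -c "
from h import *
go(.4685,-.006,.2)"
```

```text
13.0 pos [0.6413 0.1377 0.0159] yaw of y deg 7.6 tool z [ 0.  0. -1.] w 5.32 gf 35.00074510462582 F [-1.4  0.2  4.7]
delta cm [-11.95 -19.03 -18.42]
```

Request:
carry_out(claw=[4.8,4.8,4.8,4.8,4.8,4.8,4.8,4.8,4.8,4.8,4.8,4.8,4.8,4.8,4.8,4.8,4.8], delta_pos=[[0,0,-1],[0,0,-2],[0,0,-3],[0,0,-2],[0,0,-1],[-1.2,-1.9,0],[-2,-3.2,0],[-2,-3.2,0],[-2,-3.2,0],[-2,-3.2,0],[-1.5,-2.4,0],[-1.15,-1.93,0],[0,0,2],[0,0,2],[0,0,1],[0,0,0],[0,0,0]], angular=[[0,0,0],[0,0,0],[0,0,0],[0,0,0],[0,0,0],[0,0,0],[0,0,0],[0,0,0],[0,0,0],[0,0,0],[0,0,0],[0,0,0],[0,0,0],[0,0,0],[0,0,0],[0,0,0],[0,0,0]])

```text
clock: 14.7
position: [0.4685, -0.0051, 0.0559]
ee_rot: [-2.069, -2.364, 0.001]
force: [0.2, -0.2, -4.4]
width: 0.578
gripper_force: 35.0
```

```bash
python3 -c "
from h import *
p=snap('side');go(.4685,-.005,.0285);o=arm.observe()
print(fit('socket_yellow',[p],(.4685,-.006),o['position'][2]-.016),arm.place_of('pin_a',p)[:1])"
```

```text
14.8 pos [ 0.4688 -0.0051  0.0562] yaw of y deg 7.6 tool z [ 0.001 -0.    -1.   ] w 5.3 gf 34.99928048579022 F [ 0.2  0.  -4.6]
delta cm [ 0.01 -0.03  2.77]
[(array([ 0.46613367, -0.00769342]), np.float64(0.23)), (array([ 0.46613367, -0.00769342]), np.float64(0.23))] [{'centre': [0.6193, 0.6012], 'conf': 0.71}]
```

Request:
carry_out(claw=[4.8,4.8,4.8,4.8,4.8,4.8,4.8,4.8], delta_pos=[[0,0,0.5],[0,0,0.5],[0,0,0.5],[0,0,0.5],[0,0,0.4],[0,0,0.3],[0,0,0],[0,0,0]], angular=[[0,0,0],[0,0,0],[0,0,0],[0,0,0],[0,0,0],[0,0,0],[0,0,0],[0,0,0]])

```text
clock: 15.65
position: [0.4684, -0.0051, 0.0287]
ee_rot: [-2.069, -2.364, 0.0]
force: [0.5, -0.2, -5.5]
width: 0.581
gripper_force: 35.0
```

Request:
carry_out(claw=[7,9,9,9,9,9,9,9,9,9,9,9,9,9,9,9], delta_pos=[[0,0,0],[0,0,0],[0,0,0],[0,0,-1],[0,0,-3],[0,0,-4],[0,0,-3],[-1.4,1.5,0],[-2.6,2.6,0],[-2.7,2.7,0],[-2.7,2.7,0],[-2.4,2.6,0],[-1.5,1.6,0],[-0.8,0.8,0],[0,0,0],[0,0,0]], angular=[[0,0,0],[0,0,0],[0,0,0],[0,0,0],[0,0,0],[0,0,0],[0,0,0],[0,0,0],[0,0,0],[0,0,0],[0,0,0],[0,0,0],[0,0,0],[0,0,0],[0,0,0],[0,0,0]])

```text
clock: 17.25
position: [0.6299, -0.1248, 0.1388]
ee_rot: [-2.068, -2.363, 0.0]
force: [0.9, 0.6, 0.7]
width: 0.986
gripper_force: 0.0
```

```bash
python3 -c "
from h import *
p=snap('side');t=snap('top');save(p,'s4.png');go(.631,-.126,.016)
for q in (p,t):
  for l in ('green','blue'):
    print(l,fit('socket_'+l,[q],(.63,-.126) if l=='green' else (.618,-.267),0)[:1] if arm.trace('socket_'+l,q) else None)
print(fit('socket_yellow',[p,t],(.4685,-.005),.012))"
```

```text
17.4 pos [ 0.6299 -0.1243  0.1389] yaw of y deg 7.7 tool z [-0.001  0.001 -1.   ] w 9.05 gf 0.0 F [0.5 0.2 0.5]
delta cm [-0.2   0.09 12.29]
green [(array([ 0.63227898, -0.12534177]), np.float64(0.09))]
blue [(array([ 0.61861572, -0.2695598 ]), np.float64(0.25))]
green None
blue None
[(array([ 0.46679177, -0.00554022]), np.float64(0.16)), (array([ 0.46656379, -0.00691575]), np.float64(0.09)), (array([ 0.46748561, -0.00574172]), np.float64(0.22))]
```

View pics/s4.png

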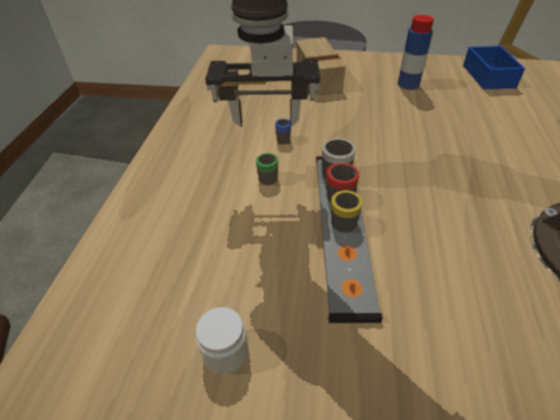

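Yellow is seated at (346,210). Green (267,168) measures (0.632, -0.126), and the fingers are above it.

Request:
carry_out(claw=[9,9,9,9,9,9,9,4,4,4,4,4,4,4,4,4,4,4], delta_pos=[[-0.2,0.1,2],[0,0,4],[0,0,3],[0,0,2.3],[0,0,1],[0,0,0],[0,0,0],[0,0,0],[0,0,0],[0,0,0],[0,0,0],[0,0,0],[0,0,0],[0,0,0],[0,0,0],[0,0,0],[0,0,0],[0,0,0]], angular=[[0,0,0],[0,0,0],[0,0,0],[0,0,0],[0,0,0],[0,0,0],[0,0,0],[0,0,0],[0,0,0],[0,0,0],[0,0,0],[0,0,0],[0,0,0],[0,0,0],[0,0,0],[0,0,0],[0,0,0],[0,0,0]])

```text
clock: 19.55
position: [0.6323, -0.1273, 0.0158]
ee_rot: [2.069, 2.364, 0.0]
force: [1.4, 1.1, 0.8]
width: 0.499
gripper_force: 35.0
```

```bash
python3 -c "
from h import *
go(.459,.0655,.2)"
```

```text
19.6 pos [ 0.6323 -0.1273  0.0158] yaw of y deg 7.6 tool z [ 0.  0. -1.] w 4.58 gf 35.00018735183403 F [1.4 1.1 0.8]
delta cm [ 21.41 -14.61 -18.42]
```

Request:
carry_out(claw=[4,4,4,4,4,4,4,4,4,4,4,4,4,4,4,4,4,4,4], delta_pos=[[0,0,-1],[0,0,-2.5],[0,0,-3.5],[0,0,-3],[0,0,-1],[2,-1.4,0],[3.4,-2.3,0],[3.4,-2.3,0],[3.4,-2.3,0],[3.4,-2.3,0],[2.8,-1.9,0],[2,-1.4,0],[1,-0.7,0],[0,0,2],[0,0,3],[0,0,1.5],[0,0,0.5],[0,0,0],[0,0,0]], angular=[[0,0,0],[0,0,0],[0,0,0],[0,0,0],[0,0,0],[0,0,0],[0,0,0],[0,0,0],[0,0,0],[0,0,0],[0,0,0],[0,0,0],[0,0,0],[0,0,0],[0,0,0],[0,0,0],[0,0,0],[0,0,0],[0,0,0]])

```text
clock: 21.45
position: [0.4596, 0.0651, 0.0562]
ee_rot: [2.069, 2.363, 0.001]
force: [0.2, -0.1, -4.1]
width: 0.498
gripper_force: 35.0
```

```bash
python3 -c "
from h import *
p=snap('side');save(p,'s5.png');go(.459,.0655,.0285);o=arm.observe()
print(fit('socket_green',[p],(.459,.0655),o['position'][2]-.016))"
```

```text
21.5 pos [0.4597 0.0653 0.0564] yaw of y deg 7.6 tool z [ 0.001  0.    -1.   ] w 4.58 gf 34.999115543905646 F [ 0.4  0.4 -4.8]
delta cm [ 0.03 -0.07  2.79]
[(array([0.45802625, 0.06687396]), np.float64(0.25)), (array([0.45802625, 0.06687396]), np.float64(0.25))]
```

View pics/s5.png

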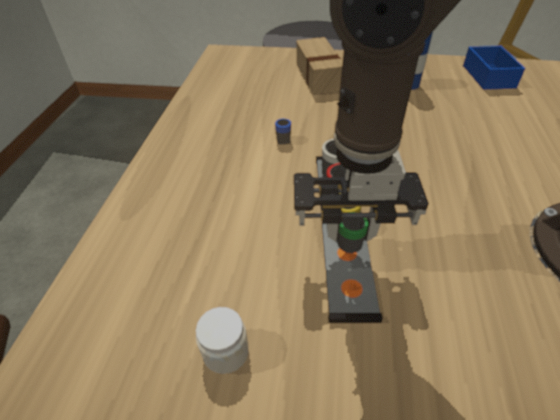

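Green (352,237) is over the third pin, just above the disc still visible at (348,254), so I'll lower it.

Request:
carry_out(claw=[4,4,4,4,4,4,4,4], delta_pos=[[0,-0.05,0.5],[0,0,0.5],[0,0,0.5],[0,0,0.5],[0,0,0.4],[0,0,0.3],[0,0,0],[0,0,0]], angular=[[0,0,0],[0,0,0],[0,0,0],[0,0,0],[0,0,0],[0,0,0],[0,0,0],[0,0,0]])

```text
clock: 22.35
position: [0.4585, 0.0653, 0.0287]
ee_rot: [-2.069, -2.364, 0.0]
force: [-0.5, 0.3, -3.5]
width: 0.502
gripper_force: 35.0
```

Request:
carry_out(claw=[7,9,9,9,9,9,9,9,9,9,9,9,9,9,9,9,9,9,9,9], delta_pos=[[0,0,0],[0,0,0],[0,0,0],[0,0,-1],[0,0,-3],[0,0,-4],[0,0,-3],[-2,0.7,0],[-3.6,1.2,0],[-4,1.3,0],[-4,1.3,0],[-4,1.3,0],[-4,1.3,0],[-4,1.3,0],[-4,1.3,0],[-3,1,0],[-1.7,0.5,0],[-0.8,0.3,0],[0,0,0],[0,0,0]], angular=[[0,0,0],[0,0,0],[0,0,0],[0,0,0],[0,0,0],[0,0,0],[0,0,0],[0,0,0],[0,0,0],[0,0,0],[0,0,0],[0,0,0],[0,0,0],[0,0,0],[0,0,0],[0,0,0],[0,0,0],[0,0,0],[0,0,0],[0,0,0]])

```text
clock: 24.35
position: [0.6188, -0.266, 0.1388]
ee_rot: [-2.068, -2.364, -0.001]
force: [0.2, 0.1, -0.3]
width: 0.98
gripper_force: 0.0
```

```bash
python3 -c "
from h import *
p=snap('side');t=snap('top');go(.6185,-.268,.016)
print(fit('socket_green',[p,t],(.459,.0655),.012),fit('socket_blue',[p],(.6185,-.268),0))"
```

```text
24.4 pos [ 0.619  -0.2656  0.1388] yaw of y deg 7.7 tool z [-0.     0.001 -1.   ] w 8.99 gf 0.0 F [ 0.2  0.4 -0.3]
delta cm [-0.24 -0.08 12.28]
[(array([0.45728217, 0.06814633]), np.float64(0.25)), (array([0.45749269, 0.06643791]), np.float64(0.15)), (array([0.45803473, 0.06804044]), np.float64(0.35))] [(array([ 0.61643358, -0.26815597]), np.float64(0.18)), (array([ 0.61643358, -0.26815597]), np.float64(0.18))]
```

Request:
carry_out(claw=[9,9,9,9,9,9,9,3.2,3.2,3.2,3.2,3.2,3.2,3.2,3.2,3.2,3.2,3.2], delta_pos=[[-0.25,-0.1,2],[0,0,4],[0,0,3],[0,0,2.3],[0,0,1],[0,0,0],[0,0,0],[0,0,0],[0,0,0],[0,0,0],[0,0,0],[0,0,0],[0,0,0],[0,0,0],[0,0,0],[0,0,0],[0,0,0],[0,0,0]], angular=[[0,0,0],[0,0,0],[0,0,0],[0,0,0],[0,0,0],[0,0,0],[0,0,0],[0,0,0],[0,0,0],[0,0,0],[0,0,0],[0,0,0],[0,0,0],[0,0,0],[0,0,0],[0,0,0],[0,0,0],[0,0,0]])

```text
clock: 26.4
position: [0.6184, -0.2699, 0.0157]
ee_rot: [2.069, 2.364, 0.0]
force: [0.6, -0.1, -0.6]
width: 0.407
gripper_force: 35.0
```

```bash
python3 -c "
from h import *
go(.4495,.1368,.2)"
```

```text
26.4 pos [ 0.6184 -0.2699  0.0157] yaw of y deg 7.6 tool z [ 0.  0. -1.] w 3.73 gf 34.99984695925377 F [ 0.6 -0.1 -0.6]
delta cm [ 42.55 -11.35 -18.43]
```

Request:
carry_out(claw=[3.2,3.2,3.2,3.2,3.2,3.2,3.2,3.2,3.2,3.2,3.2,3.2,3.2,3.2,3.2,3.2,3.2], delta_pos=[[0,0,-1],[0,0,-2.5],[0,0,-3.5],[0,0,-3],[0,0,-1],[2,-0.5,0],[3.6,-1,0],[4,-1.1,0],[4,-1.1,0],[4,-1.1,0],[4,-1.1,0],[4,-1.1,0],[4,-1.1,0],[4,-1.1,0],[3.6,-1,0],[2.6,-0.6,0],[1.6,-0.4,0]], angular=[[0,0,0],[0,0,0],[0,0,0],[0,0,0],[0,0,0],[0,0,0],[0,0,0],[0,0,0],[0,0,0],[0,0,0],[0,0,0],[0,0,0],[0,0,0],[0,0,0],[0,0,0],[0,0,0],[0,0,0]])

```text
clock: 28.1
position: [0.4507, 0.1278, 0.1252]
ee_rot: [-2.065, -2.366, 0.001]
force: [0.1, 0.0, -3.0]
width: 0.407
gripper_force: 35.0
```

Request:
carry_out(claw=[3.2,3.2,3.2,3.2,3.2,3.2,3.2], delta_pos=[[1.05,-0.25,0],[0,0,2],[0,0,3],[0,0,1.5],[0,0,0.5],[0,0,0],[0,0,0]], angular=[[0,0,0],[0,0,0],[0,0,0],[0,0,0],[0,0,0],[0,0,0],[0,0,0]])

```text
clock: 28.8
position: [0.4491, 0.1354, 0.0563]
ee_rot: [2.07, 2.363, 0.001]
force: [0.0, -0.4, -1.7]
width: 0.406
gripper_force: 35.0
```

```bash
python3 -c "
from h import *
p=snap('side');save(p,'s6.png');go(.4495,.136,.0285);o=arm.observe()
print(fit('socket_blue',[p],(.4495,.136),o['position'][2]-.016))"
```

```text
28.9 pos [0.4493 0.1356 0.0565] yaw of y deg 7.6 tool z [ 0.001  0.001 -1.   ] w 3.72 gf 34.9993161438033 F [-0.1  0.4 -3.5]
delta cm [0.04 0.03 2.8 ]
[(array([0.4482121 , 0.13828556]), np.float64(0.31)), (array([0.4482121 , 0.13828556]), np.float64(0.31))]
```

View pics/s6.png

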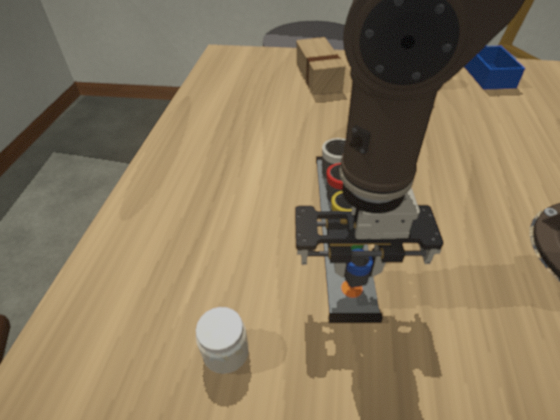

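Blue (359,272) is over the last pin, with its disc visible at (352,290). The fit puts it within about 2 mm of the pin, so I'll lower it.

Request:
carry_out(claw=[3.2,3.2,3.2,3.2,3.2,3.2,3.2,3.2], delta_pos=[[0,0.03,0.5],[0,0,0.5],[0,0,0.5],[0,0,0.5],[0,0,0.4],[0,0,0.3],[0,0,0],[0,0,0]], angular=[[0,0,0],[0,0,0],[0,0,0],[0,0,0],[0,0,0],[0,0,0],[0,0,0],[0,0,0]])

```text
clock: 29.7
position: [0.4489, 0.1356, 0.0287]
ee_rot: [2.069, 2.364, -0.0]
force: [-0.7, 0.2, -2.0]
width: 0.41
gripper_force: 35.0
```

Request:
carry_out(claw=[6,8,8,8,8,8,8,8,8,8,8,8,8,8,8,8,8,8], delta_pos=[[0,0,0],[0,0,0],[0,0,0],[0,0,-1],[0,0,-3],[0,0,-4],[0,0,-4],[0,0,-3],[1,1,-1],[2,2,0],[3,3,0],[3,3,0],[3,3,0],[3,3,0],[2,2,0],[1,1,0],[0,0,0],[0,0,0]], angular=[[0,0,0],[0,0,0],[0,0,0],[0,0,0],[0,0,0],[0,0,0],[0,0,0],[0,0,0],[0,0,0],[0,0,0],[0,0,0],[0,0,0],[0,0,0],[0,0,0],[0,0,0],[0,0,0],[0,0,0],[0,0,0]])

```text
clock: 31.5
position: [0.6032, 0.3371, 0.1891]
ee_rot: [2.069, 2.363, -0.001]
force: [-0.6, -1.6, -0.5]
width: 0.873
gripper_force: 0.0
```

```bash
python3 -c "
from h import *
p=snap('side');t=snap('top')
a=p['frame'][120:330,260:420];b=t['frame'][200:300,160:400]
A=cv2.resize(a,(427,560));B=cv2.resize(b,None,fx=1.5,fy=1.5)
c=np.zeros((560,790,3),np.uint8);c[:,:427]=A;c[:150,430:790]=B
cv2.imwrite('pics/end.png',c[:,:,::-1])
for l,x in [('red',(.478,-.0775)),('yellow',(.4685,-.006)),('green',(.459,.0655)),('blue',(.4495,.1365)),('white',(.487,-.15))]: print(l,[(r[0].round(4),r[1]) for r in fit('socket_'+l,[p,t],x,.012)])"
```

```text
red [(array([ 0.476, -0.077]), np.float64(0.26)), (array([ 0.476 , -0.0792]), np.float64(0.32)), (array([ 0.4759, -0.077 ]), np.float64(0.2))]
yellow [(array([ 0.4672, -0.0058]), np.float64(0.22)), (array([ 0.4669, -0.0082]), np.float64(0.22)), (array([ 0.4674, -0.0057]), np.float64(0.21))]
green [(array([0.4574, 0.0683]), np.float64(0.2)), (array([0.4575, 0.0663]), np.float64(0.16)), (array([0.4566, 0.068 ]), np.float64(0.24))]
blue [(array([0.448 , 0.1382]), np.float64(0.2)), (array([0.4485, 0.14  ]), np.float64(0.14)), (array([0.4476, 0.1385]), np.float64(0.27))]
white [(array([ 0.488 , -0.1501]), np.float64(0.25)), (array([ 0.4874, -0.1573]), np.float64(0.4)), (array([ 0.4883, -0.1495]), np.float64(0.08))]
```

View pics/end.png

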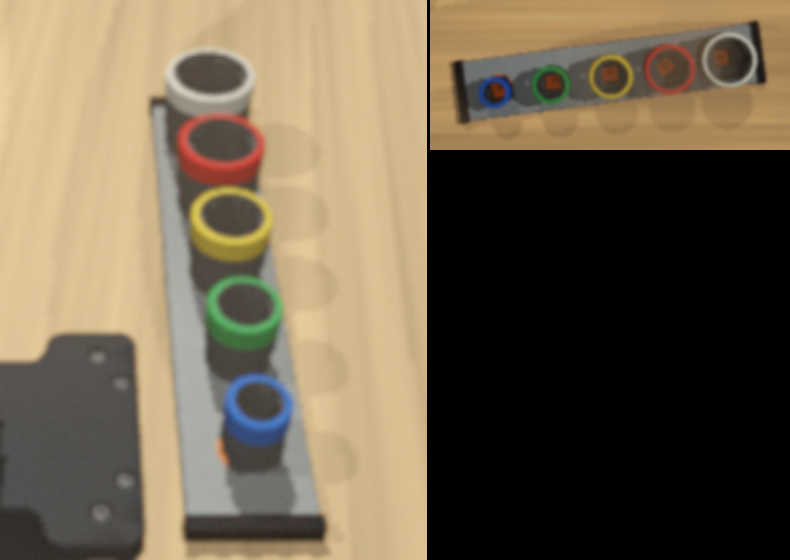

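The row runs white, red, yellow, green, blue, all upright. A sliver of orange shows left of blue at crop (220,450), so I'll check its offset and height before handing in.

```bash
python3 -c "
from h import *
p=snap('side');t=snap('top');o=arm.observe();print(o['clock'])
for z in (.004,.012,.020,.028): 
  print(z,[(r[0].round(4),round(r[1],3)) for r in fit('socket_blue',[p,t],(.4485,.138),z)])
a=p['frame'][235:325,305:395];b=t['frame'][235:285,180:230]
c=np.hstack([cv2.resize(a,(400,400),interpolation=2),cv2.resize(b,(400,400),interpolation=2)])
cv2.imwrite('pics/end2.png',c[:,:,::-1])
print(proj(p,np.array([[.449,.1365,.012],[.432,.1365,.012],[.466,.1365,.012]])),proj(t,np.array([[.449,.1365,.012]])))"
```

```text
32.2
0.004 [(array([0.4474, 0.137 ]), np.float64(0.23)), (array([0.4473, 0.1332]), np.float64(0.11)), (array([0.4472, 0.1392]), np.float64(0.26))]
0.012 [(array([0.4481, 0.1379]), np.float64(0.2)), (array([0.4485, 0.1383]), np.float64(0.13)), (array([0.448 , 0.1378]), np.float64(0.27))]
0.02 [(array([0.4478, 0.1386]), np.float64(0.25)), (array([0.4492, 0.1432]), np.float64(0.16)), (array([0.4486, 0.1366]), np.float64(0.28))]
0.028 [(array([0.448 , 0.1382]), np.float64(0.32)), (array([0.4503, 0.1484]), np.float64(0.18)), (array([0.4495, 0.1353]), np.float64(0.3))]
[[352.64877324 287.29161898]
 [363.3174408  288.4169661 ]
 [342.03506751 286.16981423]] [[206.71044176 258.10564305]]
```

View pics/end2.png

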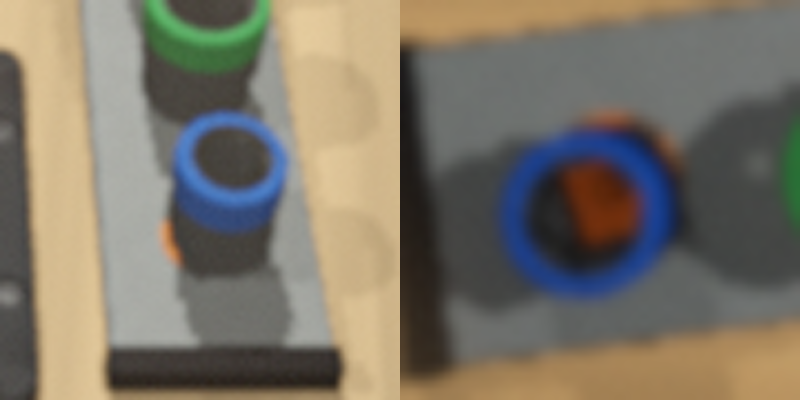

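Blue's best fit in both views is at z = 0.012, so it is seated. Its offset from the pin is about 2–4 mm, inside the 9 mm limit and within the play of the hole. The gripper touches nothing, so I'm handing in.

```bash
python3 -c "
from cell import arm
print(arm.sign_off())"
```

```text
the job is handed in; nothing more can be done
None
```

I handed the job in with the row stepping down from white as red, yellow, green, blue, all upright and seated by camera; blue sits about 2–4 mm off its pin (limit 9 mm), and hand-in returned no verdict.

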